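# Wind up the plate dispenser's spring tension

### The job

The plate dispenser's spring is slack: wind its black tension wheel clockwise by the red handle until it comes up firm, with the orange pointer up in the green part of the gauge. Then let go, leaving the two glasses and the stack of bowls beside it where they stand.

Things in the scene. Friction and masses are not known exactly. Their poses are not given: they have to be found in the camera images.
- dispenser: Fixed steel plate dispenser, 450 (x) by 340 mm, turned about vertical; origin on the table below the wheel's centre, front is -x. A panel sloping 30 deg down to the front has the wheel; plates behind. A 16 mm guard bar along y at x=50, z=310 mm, on legs at y=+-190, is in the way of a gripper pointing straight down with the handle at the top of its circle: lean it 30 deg, along the axle.
- wheel_centre (a point): Centre of the black tension wheel (142 mm outside, rim 18 mm thick, rim's middle in this x-y plane), 130 mm above the table, fixed to the dispenser. z = the axle, up out of the panel, leaning 30 deg from vertical towards the dispenser's front; x up the slope, y level. Panel face 45 mm below this plane; hub 12 mm above it.
- knob_grip (a point): Point to grip on the wheel's red handle, on the handle's axis, 62 mm from the axle, 36 mm above the rim's middle plane; moves with the wheel. The handle is a red cylinder parallel to the axle, 28 mm in diameter, from 11 to 59 mm above that plane. It spins freely on its own axis, so a gripper holding it can go round in circles without turning.
- wheel (a joint): Wheel angle, rad; grows as it is wound clockwise (looking down the axle at the panel). Starts slack at 1.0 to 4.5; comes up firm against a hard stop at 12.6 (up to nearly two turns from the start). Force at the handle as it winds: 6.5 N at 0, rising evenly to 12.5 N just before the stop, where it jumps. Drag holds the wheel where it is left.
- gauge (a joint): Tension gauge pointer, m, driven by the wheel: 0.005 x wheel angle, so 0.063 at the stop. An orange bar, 50 by 8 mm, on the left (+y) of the panel, sliding up the slope along a coloured strip: white up to 0.0585, green from there on (the last 50 deg or so of the wheel's travel).
- gauge_tip (a point): Top of the orange pointer, over the coloured strip. At gauge 0 it is at x = -85, y = +145, z = -37 mm in the frame of wheel_centre; it moves up along that x.
- flute_a: Champagne glass, 200 mm tall, 64 mm foot, loose, standing at the dispenser's right (-y) side (about 280 mm from the wheel); origin at the centre of its foot.
- flute_b: The second champagne glass, the same, beside the first, farther from the dispenser's front.
- bowl_stack: Stack of white bowls, 120 mm diameter, 118 mm tall, loose, at the dispenser's left (+y) side; origin at the centre of its foot.

How it is judged (in metres and radians):
On the way:
1. the spring is wound until the pointer is in the green (value of joint gauge above 0.0585 m), for 0.2 s.
At the end, for the whole second after the job is handed in: The gauge pointer stands in the green (above 0.0585 m, the wheel within about 50 degrees of its stop) and the wheel stands still (under 0.1 rad/s) (value of joint gauge above 0.0585 m and velocity of joint wheel between -0.1 and 0.1 rad/s); the robot touches nothing.
It fails at once if a glass or the stack of bowls beside the dispenser was moved by more than 30 mm (distance of any of flute_a, flute_b, bowl_stack from where it was at the start of the episode above 0.03 m).
It fails at once if a glass was tipped over (angle between any of flute_a, flute_b's own z axis and vertical above 0.5 rad).
It also fails if it takes over 59 s, if anything falls off the work surface, if the arm or the gripper's body presses on something with over 40 N, if the wrist force passes 120 N, or if a joint passes its speed limit or range.

### The arm

A 7-joint arm with a two-finger parallel gripper is mounted at the origin on the work surface. World frame = base frame: x ahead of the robot, y to its left, z up, the work surface at z = 0. Lengths are in mm, angles in rad, forces in N, time in s.
With the tool pointing down it reaches from about 350 to 775 mm from the base axis. Payload 3.1 kg.
Tool frame: the origin (TCP) lies at the very end of the fingers, on their centre line; the grasp point (between the pads) lies 19 mm behind it; z points along the fingers, y is the direction in which the jaws open and shut (so a half turn about z gives the same grasp; the last joint's range is limited). The gripper opens to 85 mm and grips with 20 to 120 N. Pads are 22 mm wide; open, the fingers measure 114 mm over their backs; the gripper's body (76 mm by 85 mm) begins 54 mm behind the grasp point. The pads swing forward as they close: fully open they stand 13 mm farther back than shut.
Start: joints at [1.209, 0.311, 0.014, 1.512, -0.004, 1.319, -0.027], TCP at [172.94, -522.12, 231.304] pointing down, gripper open.
Joint ranges: [-2.7, 2.7], [-0.3, 1.91], [-1.27, 1.3], [0.12, 2.57], [-1.44, 4.58], [0.2, 2.03], [-3.05, 3.05]. Speed limits (rad/s): [2.79, 2.79, 3.14, 3.14, 3.14, 3.14, 3.14].

### API

Orientations are given as a unit quaternion [w, x, y, z].
In Python, from station import readout, camera, finish_job gives the robot as it stands. The module is installed in compiled form; this text tells all that it offers.
- The arm moves only by the shell command python3 -m creep 'ROWS' [FORCE]. ROWS is JSON, a list of rows, each a list of 3 entries, a list of its own where there are three numbers: the turn, a rotation vector about the world's x, y, z in units of 90 degrees (1.0 is 90 degrees), then the shift along the world's x, y, z in units of 0.12 m (1.0 is 0.12 m), then the opening, from -1 (shut) to 1 (fully open), so that 0 is half open. In form: [[[wx, wy, wz], [x, y, z], jaw], ...]. A call has 1 to 12 rows; each row is the pose to reach, as a shift and turn from the pose commanded when the call began; what a row does not reach only later rows make up. A row lasts 1/8 s, in which the tool goes at most 62.5 mm and 10.7 degrees, less where a joint would pass 70% of its speed; a pose out of reach is approached as far as the arm can. A call with a number of a shift or a turn outside -1 to 1 is refused whole. A call with a gripper value outside its range is refused whole. The fingers move at their own pace and stop on an object; FORCE is the grip in N (left out, the last holds). Time passes only in rows, so rows that repeat a pose let the fingers close. It gives the time, the measured TCP pose, the force and the opening at its end, in the units of the state.
- readout.sense(): the state, without advancing time (a new reading comes with each control period).
- camera(name): name is "scene" or "top" or "wrist"; returns a dict with "pixels" (384x512x3 uint8, red, green, blue), "fx", "fy", "cx", "cy" (pixels), "xyz" and "attitude" of the camera in the world; the wrist camera has in their place "mount" (4x4, takes a point from camera to tool coordinates, whose origin is the TCP and whose axes are the flange's). Camera axes: x right, y up, looking along -z (the intrinsics and any distortion apply to the point x, -y, -z); pixel columns grow to the right and rows downward; lengths in mm; the calibration is good to about 2 mm. A picture is of the moment at which its call begins: read the wrist's pose just before it. There is no depth.
- finish_job(): hands the job in, once; it reports no verdict.
The state is a dict: "clock": time; "joint_pos": joint angles; "qd": joint speeds; "joint_efforts": joint torques, N m; "tool_pos": TCP position; "ee_rot": TCP orientation; "wrist_force": force on the tool from outside, world axes, zero at the start; "wrist_torque": the same for the moment, N m; "width": opening from 0.0 (shut) to 1.0 (fully open).
Only numpy, scipy, OpenCV 4.12 (cv2) and the standard library are available. Lean on these libraries where they do the work, as an engineer would, in place of code of your own. Each camera call takes 0.05 s, during which the arm holds its last target. There are 200 camera calls.

## Working session

There is one attempt and no reset: what is moved stays moved. The work goes in short steps, Python scripts to look and compute and a shell command to move; the robot and the scene stay as the last step left them, time stands still between calls to the robot, and variables do not carry over. Pictures are saved under pics/ and viewed, about 8 in all and at most 12, crops included, and the job is handed in when it is done.

```bash
mkdir -p pics; python3 - <<'E'
from station import readout,camera
import cv2,numpy as np
s=readout.sense();print(s)
for n in("scene","top"):
    c=camera(n);cv2.imwrite(f"pics/{n}0.png",c["pixels"][:,:,::-1]);print({k:v for k,v in c.items() if k!="pixels"})
    np.savez(f"{n}.npz",**c)
a=cv2.imread("pics/scene0.png");b=cv2.imread("pics/top0.png")
cv2.imwrite("pics/s0.png",cv2.resize(a,(800,600)));cv2.imwrite("pics/t0.png",cv2.resize(b,(800,600)))
E
```

```text
{'clock': 0.0, 'joint_pos': array([ 1.20930317,  0.31172412,  0.01399771,  1.51303034, -0.00439629,
        1.31922053, -0.02719889]), 'qd': array([-7.90206996e-04, -6.63380174e-04,  7.96986609e-05,  7.08702988e-04,
       -1.26342949e-03, -1.44326074e-03,  1.59463004e-05]), 'joint_efforts': array([-1.19659376e-04, -3.79913843e+01,  1.46138244e-01, -2.30593210e+01,
        1.25017361e-02,  1.38007739e-02, -1.44362026e-06]), 'tool_pos': array([ 172.68295925, -521.42470411,  230.23274403]), 'ee_rot': array([-1.15164437e-03,  9.87237222e-01,  1.59252270e-01, -2.37226143e-04]), 'wrist_force': array([ 0.33195336,  0.02591653, -0.43622414]), 'wrist_torque': array([ 0.04778439, -0.00530518, -0.01669976]), 'width': 1.0016831410055667}
{'fx': 417.8935362509645, 'fy': 417.8935362509645, 'cx': 255.0688931594756, 'cy': 183.2554841714342, 'xyz': array([1134.05646931,  137.68129945, 1236.05978977]), 'attitude': array([0.5820405 , 0.15691385, 0.19606454, 0.77341166])}
{'fx': 359.3507541062192, 'fy': 359.3507541062192, 'cx': 255.15498317962317, 'cy': 194.6359523894892, 'xyz': array([ 409.19679504,  -30.90213977, 1103.86898772]), 'attitude': array([ 0.70592642,  0.05257254, -0.03442129, -0.70549217])}
```

View pics/s0.png

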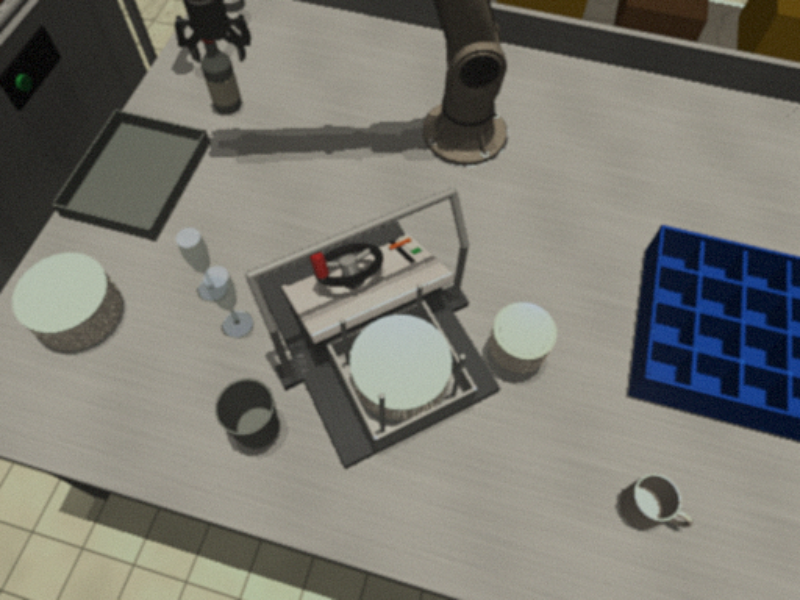

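View pics/t0.png

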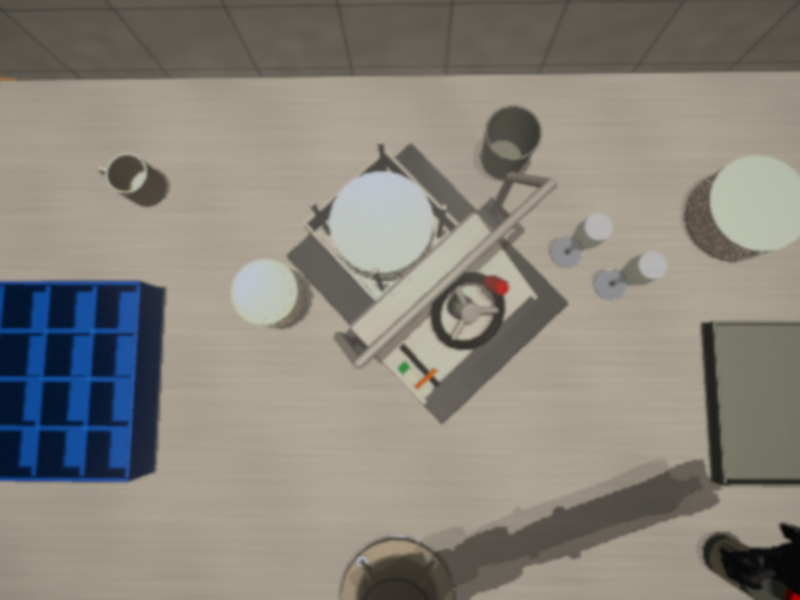

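The top view shows the dispenser turned about 45°. In 800x600 pixels, the hub is at (468,311), the red handle top at (503,287), and the guard bar ends at (552,181) and (360,362). The gauge is near (425,380), and the glasses are up and to the right. The scene view agrees: hub (350,266), handle (318,256), bar ends (250,274) and (456,193). Next I'll fit the dispenser's pose and the wheel angle.

```bash
cat > h.py <<'E'
import numpy as np
from scipy.spatial.transform import Rotation as R
def rot(q): return R.from_quat(np.r_[q[1:],q[0]])
def proj(c,P):
    p=(np.atleast_2d(P)-c["xyz"])@rot(c["attitude"]).as_matrix()
    return np.c_[c["cx"]+c["fx"]*p[:,0]/-p[:,2], c["cy"]-c["fy"]*p[:,1]/-p[:,2]]
def frame(x,y,yaw): # wheel frame
    M=R.from_euler("ZY",[yaw,-np.pi/6]).as_matrix(); return M,np.array([x,y,130.])
def knob(a,z=36): return np.array([62*np.cos(a),-62*np.sin(a),z]) # a = clockwise from up-slope
E
python3 - <<'E'
from h import *
from scipy.optimize import least_squares
T=dict(np.load("top.npz"));S=dict(np.load("scene.npz"))
k=512/800
obs={"t":np.array([[552,181],[360,362],[468,309],[503,288]])*k,"s":np.array([[250,274],[456,193],[350,266],[318,255]])*k}
def pts(p):
    M,o=frame(*p[:3]); Rz=R.from_euler("z",p[2]).as_matrix()
    d=lambda v:Rz@np.array(v)+[p[0],p[1],0]
    return np.array([d([50,-190,310]),d([50,190,310]),o+M@[0,0,12],o+M@knob(p[3],57)])
def res(p):
    q=pts(p); return np.r_[(proj(T,q)-obs["t"]).ravel(),(proj(S,q)-obs["s"]).ravel()]
f=least_squares(res,[430,-90,.75,1.5]);print(f.x,f.fun.reshape(-1,2).round(1))
M,o=frame(*f.x[:3]);print(o+M@knob(f.x[3]),M)
import cv2
for n,c in(("t",T),("s",S)):
    im=c["pixels"][:,:,::-1].copy()
    u,v=proj(c,o)[0].astype(int); cr=im[v-50:v+75,u-75:u+75]
    for w in(1,3,5,7,9,11): print(n,w,((proj(c,o+M@[-85+5*w,145,-37])[0]-[u-75,v-50])*4).round())
    cv2.imwrite(f"pics/{n}c.png",cv2.resize(cr,None,fx=4,fy=4,interpolation=2))
a=cv2.imread("pics/tc.png")
E
```

```text
[ 519.78617914 -123.06411772    0.74595699    1.29398477] [[-1.9  0.9]
 [-2.9 -1. ]
 [ 0.7  1.6]
 [-0.9 -0.4]
 [-0.4  1.5]
 [-2.1  0.3]
 [-2.1 -3.8]
 [-2.   0.5]]
[ 557.81939014 -169.12320242  169.64890387] [[ 0.63604262 -0.67867497 -0.36721938]
 [ 0.58774977  0.73443875 -0.33933749]
 [ 0.5         0.          0.8660254 ]]
t 1 [194. 400.]
t 3 [186. 391.]
t 5 [177. 382.]
t 7 [169. 373.]
t 9 [161. 364.]
t 11 [153. 355.]
s 1 [440. 135.]
s 3 [445. 139.]
s 5 [449. 144.]
s 7 [454. 148.]
s 9 [459. 153.]
s 11 [464. 158.]
```

View pics/tc.png

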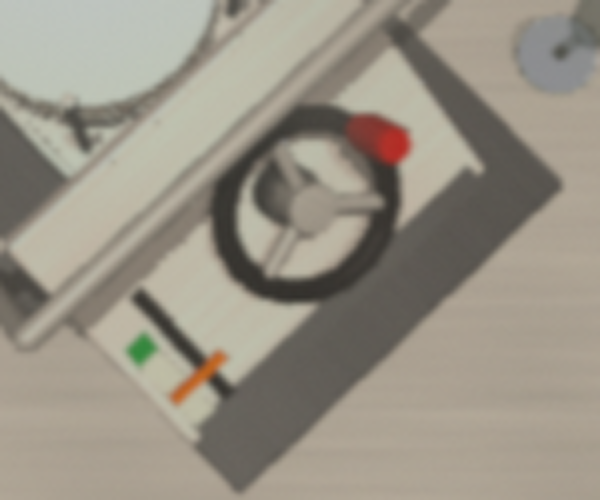

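```bash
cat >> h.py <<'E'
def togo(p,yaw_turn=0,target=None,M=None):
    from station import readout
    s=readout.sense(); Q=R.from_matrix(np.c_[M[:,0],-M[:,1],-M[:,2]])
    print("shift",((target-s["tool_pos"])/120).round(3),"turn",((Q*rot(s["ee_rot"]).inv()).as_rotvec()/(np.pi/2)).round(3),"tcp",s["tool_pos"].round(1),"clk",round(s["clock"],2),"F",s["wrist_force"].round(1),"w",round(s["width"],3))
E
python3 - <<'E'
from h import *
M,o=frame(519.8,-123,.746); togo(0,0,o+M@(knob(1.29)+[0,0,-19+110]),M)
E
```

```text
shift [2.932 2.681 0.152] turn [ 0.169 -0.29   0.265] tcp [ 172.7 -521.5  230.3] clk 0.1 F [ 0.4 -0.5 -0.9] w 1.003
```

```bash
python3 -m creep '[[[0.04,-0.07,0.06],[0.2,0.25,0.2],1],[[0.08,-0.14,0.13],[0.45,0.5,0.4],1],[[0.12,-0.21,0.2],[0.7,0.75,0.5],1],[[0.17,-0.29,0.265],[0.95,0.95,0.5],1],[[0.17,-0.29,0.265],[0.95,0.95,0.5],1]]'
python3 -m creep '[[[0,0,0],[0.3,0.3,0],1],[[0,0,0],[0.65,0.6,0],1],[[0,0,0],[1,0.9,0],1],[[0,0,0],[1,0.9,0],1],[[0,0,0],[1,0.9,0],1]]'
python3 - <<'E'
from h import *
M,o=frame(519.8,-123,.746); togo(0,0,o+M@(knob(1.29)+[0,0,-19+110]),M)
E
```

```text
clock: 0.72
tool_pos: [286.5, -407.5, 289.4]
ee_rot: [-0.096, 0.9, 0.351, 0.241]
wrist_force: [-0.0, 0.4, -0.6]
width: 0.999
clock: 1.35
tool_pos: [406.0, -301.1, 291.1]
ee_rot: [-0.093, 0.9, 0.351, 0.24]
wrist_force: [-0.7, -0.7, 0.3]
width: 1.004
shift [ 0.987  0.845 -0.354] turn [ 0.002 -0.     0.001] tcp [ 406.  -301.1  291.1] clk 1.35 F [-0.7 -0.7  0.3] w 1.004
```

```bash
python3 -m creep '[[[0,0,0],[0.3,0.25,-0.1],1],[[0,0,0],[0.6,0.5,-0.2],1],[[0,0,0],[0.9,0.8,-0.35],1],[[0,0,0],[0.99,0.85,-0.35],1],[[0,0,0],[0.99,0.85,-0.35],1]]'
python3 - <<'E'
from h import *
from station import readout,camera
import cv2
M,o=frame(519.8,-123,.746); togo(0,0,o+M@(knob(1.29)+[0,0,-19+110]),M)
s=readout.sense();c=camera("wrist")
cv2.imwrite("pics/w1.png",cv2.resize(c["pixels"][:,:,::-1],(800,600)))
np.savez("w1.npz",tcp=s["tool_pos"],q=s["ee_rot"],**c);print(c["mount"],c["fx"],c["cx"],c["cy"])
E
```

```text
clock: 1.98
tool_pos: [525.5, -199.9, 249.1]
ee_rot: [-0.093, 0.9, 0.351, 0.241]
wrist_force: [-0.4, 0.2, -0.0]
width: 1.001
shift [-0.008  0.001 -0.005] turn [0.001 0.    0.001] tcp [ 525.5 -199.9  249.1] clk 1.98 F [-0.4  0.2 -0. ] w 1.001
[[-9.64715948e-04  9.56168025e-01  2.92816969e-01  7.35239489e+01]
 [ 9.99999534e-01  9.10498689e-04  3.21449148e-04  3.20932243e-01]
 [ 4.07499311e-05  2.92817143e-01 -9.56168458e-01 -1.42150784e+02]
 [ 0.00000000e+00  0.00000000e+00  0.00000000e+00  1.00000000e+00]] 268.06944371517477 255.40803911515638 191.47976966677558
```

View pics/w1.png

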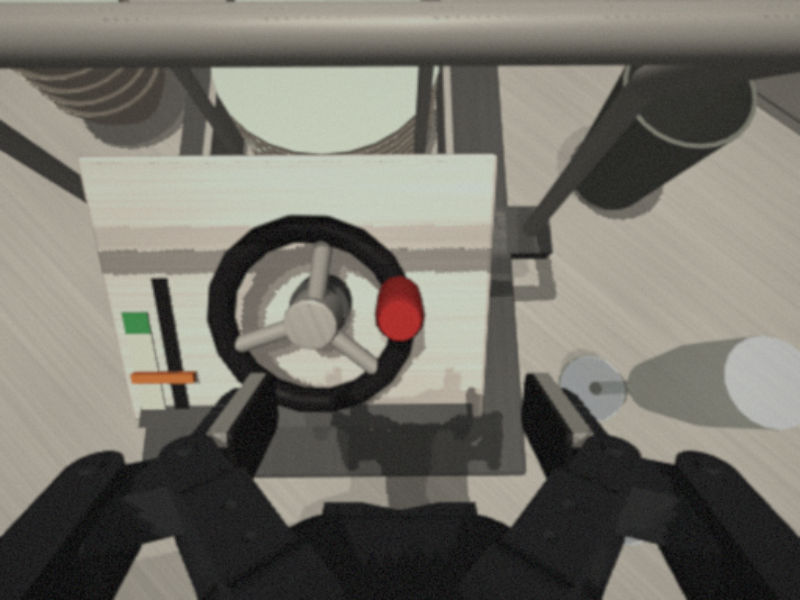

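The jaws straddle the handle, with its near end at (401,318), the hub at (312,322), the rim spanning 208–415 × 213–411, and the pointer at (163,378). I'll refine the fit with these points.

```bash
cat >> h.py <<'E'
def wproj(c,tcp,q,P):
    t=rot(q).inv().apply(np.atleast_2d(P)-tcp); m=np.asarray(c["mount"])
    p=(t-m[:3,3])@m[:3,:3]
    return np.c_[c["cx"]+c["fx"]*p[:,0]/-p[:,2], c["cy"]-c["fy"]*p[:,1]/-p[:,2]]
E
python3 - <<'E'
from h import *
from scipy.optimize import least_squares
W=dict(np.load("w1.npz")); pj=lambda P:wproj(W,W["tcp"],W["q"],P)*800/512
t=np.linspace(0,2*np.pi,72);C=np.c_[71*np.cos(t),71*np.sin(t),0*t]
def mod(p):
    M,o=frame(*p[:3]); c=pj(o+C@M.T)
    k=pj(np.array([o+M@[0,0,12],o+M@knob(p[3],59)]))
    g=pj(o+M@[-85+5*p[4],145,-37])[0]
    return np.r_[c.min(0),c.max(0),k.ravel(),g]
ob=np.array([208,213,415,411,312,322,401,318,163,374.])
f=least_squares(lambda p:mod(p)-ob,[520,-123,.746,1.3,3.]);print(f.x,f.fun.round(1))
M,o=frame(*f.x[:3])
print("green start, tip px",[pj(o+M@[-85+5*w,y,-37])[0].round() for w,y in((11.7,145),(f.x[4],120),(f.x[4],145),(f.x[4],170))])
togo(0,0,o+M@(knob(f.x[3])+[0,0,-19]),M)
E
```

```text
[ 520.47947903 -129.07820621    0.6951393     1.18365473    2.78570862] [  3.6  -2.5   6.5  -1.5   0.5   1.4   0.1  -0.1 -13.2   1.9]
green start, tip px [array([142., 325.]), array([180., 377.]), array([150., 376.]), array([119., 374.])]
shift [ 0.345  0.296 -0.774] turn [ 0.002  0.    -0.03 ] tcp [ 524.9 -201.1  249.2] clk 2.02 F [ 0.8 -0.7  0.3] w 1.0
```

```bash
python3 - <<'E'
from h import *
from scipy.optimize import least_squares
W=dict(np.load("w1.npz")); pj=lambda P:wproj(W,W["tcp"],W["q"],P)*800/512
t=np.linspace(0,2*np.pi,72);C=np.c_[71*np.cos(t),71*np.sin(t),0*t]
y=.743
def mod(p):
    M,o=frame(p[0],p[1],y); c=pj(o+C@M.T)
    k=pj(np.array([o+M@[0,0,12],o+M@knob(p[2],59)]))
    return np.r_[c.min(0),c.max(0),k.ravel(),pj(o+M@[-85+5*p[3],145,-37])[0][1]]
ob=np.array([208,213,415,411,312,322,401,318,374.])
f=least_squares(lambda p:mod(p)-ob,[520,-123,1.3,3.]);print(f.x,f.fun.round(1))
M,o=frame(*f.x[:2],y)
print([pj(o+M@[-85+5*w,145,-37])[0].round() for w in(2,3,4,11.7,12.6)])
print("panel edges slope",pj(np.array([o+M@[-50,100,-45],o+M@[-50,-100,-45]])).round())
togo(0,0,o+M@(knob(f.x[2])+[0,0,-19]),M)
E
```

```text
[ 518.80551562 -128.01405058    1.22698565    4.80382129] [-0.4 -1.9  3.5 -0.9 -2.   2.2 -0.7  0.3  0. ]
[array([149., 390.]), array([148., 384.]), array([147., 379.]), array([139., 334.]), array([137., 329.])]
panel edges slope [[205. 357.]
 [451. 357.]]
shift [ 0.337  0.305 -0.784] turn [0.002 0.    0.001] tcp [ 524.9 -201.1  249.2] clk 2.02 F [ 0.8 -0.7  0.3] w 1.0
```

```bash
python3 -m creep '[[[0,0,0],[0.1,0.09,-0.24],1],[[0,0,0],[0.2,0.18,-0.47],1],[[0,0,0],[0.28,0.25,-0.64],1],[[0,0,0],[0.335,0.305,-0.78],1],[[0,0,0],[0.335,0.305,-0.78],1],[[0,0,0],[0.335,0.305,-0.78],1],[[0,0,0],[0.335,0.305,-0.78],-1],[[0,0,0],[0.335,0.305,-0.78],-1],[[0,0,0],[0.335,0.305,-0.78],-1],[[0,0,0],[0.335,0.305,-0.78],-1],[[0,0,0],[0.335,0.305,-0.78],-1],[[0,0,0],[0.335,0.305,-0.78],-1]]' 50
cat > arc.py <<'E'
import sys; from h import *
from station import readout
M,o=frame(518.8,-128,.743); s=readout.sense()
p=M.T@(s["tool_pos"]-o); a=np.arctan2(-p[1],p[0])
F=M.T@s["wrist_force"]
print("in wheel frame",p.round(1),"r",np.hypot(*p[:2]).round(1),"ang",a.round(3),"F wheel",F.round(1),"w",round(s["width"],3),"clk",s["clock"],"j",s["joint_pos"].round(2))
n=int(sys.argv[1]);st=float(sys.argv[2]);lead=0
if len(sys.argv)>3: p0=M.T@(np.array(eval(sys.argv[3]))-o)   # commanded pose
else: p0=p
a0=np.arctan2(-p0[1],p0[0])
for i in range(1,n+1):
    d=M@(knob(a0+st*i,17)-p0)/120; print((d).round(2).tolist())
E
python3 arc.py 12 0.17
```

```text
clock: 3.52
tool_pos: [566.2, -162.2, 156.2]
ee_rot: [-0.093, 0.9, 0.352, 0.242]
wrist_force: [-1.6, -2.0, 3.9]
width: 0.312
in wheel frame [ 23.3 -57.3  16.8] r 61.9 ang 1.184 F wheel [-0.3 -0.3  4.6] w 0.312 clk 3.525 j [ 0.83  0.38 -0.36  1.77 -0.47  0.9  -0.04]
[-0.04, -0.07, -0.04]
[-0.08, -0.13, -0.08]
[-0.14, -0.18, -0.13]
[-0.21, -0.21, -0.17]
[-0.28, -0.24, -0.21]
[-0.36, -0.25, -0.25]
[-0.44, -0.24, -0.28]
[-0.52, -0.23, -0.31]
[-0.6, -0.2, -0.33]
[-0.68, -0.15, -0.35]
[-0.75, -0.1, -0.35]
[-0.8, -0.03, -0.35]
```

Grip is good: width is about 27 mm and the radius 61.9 mm, against 62 mm given. I'll wind a short test arc first.

```bash
python3 -m creep '[[[0,0,0],[-0.04,-0.07,-0.04],-1],[[0,0,0],[-0.08,-0.13,-0.08],-1],[[0,0,0],[-0.14,-0.18,-0.13],-1],[[0,0,0],[-0.21,-0.21,-0.17],-1],[[0,0,0],[-0.28,-0.24,-0.21],-1],[[0,0,0],[-0.36,-0.25,-0.25],-1]]'
python3 arc.py 12 0.17 "[566.2-.36*120,-162.2-.25*120,156.2-.25*120]"
```

```text
clock: 4.28
tool_pos: [527.5, -189.2, 129.3]
ee_rot: [-0.093, 0.898, 0.353, 0.246]
wrist_force: [6.4, 2.6, 9.5]
width: 0.316
in wheel frame [-30.6 -51.   16.8] r 59.5 ang 2.112 F wheel [10.4 -2.5  5. ] w 0.316 clk 4.275 j [ 0.93  0.38 -0.36  1.84 -0.51  0.88  0.1 ]
[-0.08, 0.01, -0.03]
[-0.16, 0.02, -0.06]
[-0.24, 0.05, -0.08]
[-0.32, 0.1, -0.1]
[-0.39, 0.15, -0.1]
[-0.44, 0.22, -0.1]
[-0.49, 0.29, -0.1]
[-0.53, 0.37, -0.08]
[-0.56, 0.45, -0.06]
[-0.57, 0.53, -0.03]
[-0.56, 0.61, 0.0]
[-0.55, 0.69, 0.04]
```

```bash
python3 -m creep '[[[0,0,0],[-0.08,0.01,-0.03],-1],[[0,0,0],[-0.16,0.02,-0.06],-1],[[0,0,0],[-0.24,0.05,-0.08],-1],[[0,0,0],[-0.32,0.1,-0.1],-1],[[0,0,0],[-0.39,0.15,-0.1],-1],[[0,0,0],[-0.44,0.22,-0.1],-1],[[0,0,0],[-0.49,0.29,-0.1],-1],[[0,0,0],[-0.53,0.37,-0.08],-1],[[0,0,0],[-0.56,0.45,-0.06],-1],[[0,0,0],[-0.57,0.53,-0.03],-1],[[0,0,0],[-0.56,0.61,0],-1],[[0,0,0],[-0.55,0.69,0.04],-1]]'
python3 arc.py 12 0.17 "[566.2-.91*120,-162.2+.44*120,156.2-.21*120]"
```

```text
clock: 5.78
tool_pos: [456.5, -113.9, 129.1]
ee_rot: [-0.09, 0.901, 0.35, 0.241]
wrist_force: [3.2, -9.4, -9.1]
width: 0.312
in wheel frame [-32.   52.6  17.4] r 61.5 ang -2.117 F wheel [-8.  -9.  -5.9] w 0.312 clk 5.775 j [ 0.96  0.19 -0.42  2.09 -0.6   0.81  0.13]
[0.03, 0.07, 0.04]
[0.07, 0.14, 0.08]
[0.13, 0.19, 0.13]
[0.19, 0.23, 0.17]
[0.26, 0.26, 0.21]
[0.34, 0.28, 0.25]
[0.42, 0.28, 0.29]
[0.5, 0.27, 0.32]
[0.58, 0.25, 0.34]
[0.66, 0.21, 0.36]
[0.73, 0.16, 0.37]
[0.79, 0.1, 0.37]
```

```bash
python3 -m creep '[[[0,0,0],[0.03,0.07,0.04],-1],[[0,0,0],[0.07,0.14,0.08],-1],[[0,0,0],[0.13,0.19,0.13],-1],[[0,0,0],[0.19,0.23,0.17],-1],[[0,0,0],[0.26,0.26,0.21],-1],[[0,0,0],[0.34,0.28,0.25],-1],[[0,0,0],[0.42,0.28,0.29],-1],[[0,0,0],[0.5,0.27,0.32],-1],[[0,0,0],[0.58,0.25,0.34],-1],[[0,0,0],[0.66,0.21,0.36],-1],[[0,0,0],[0.73,0.16,0.37],-1],[[0,0,0],[0.79,0.1,0.37],-1]]'
python3 arc.py 12 0.17 "[566.2-.12*120,-162.2+.54*120,156.2+.16*120]"
```

```text
clock: 7.28
tool_pos: [549.9, -91.6, 176.9]
ee_rot: [-0.098, 0.898, 0.355, 0.241]
wrist_force: [-13.5, 3.8, 18.7]
width: 0.313
in wheel frame [64.6  5.8 16.9] r 64.9 ang -0.09 F wheel [ 3.  11.9 19.8] w 0.313 clk 7.275 j [ 0.82  0.27 -0.44  1.86 -0.48  0.87 -0.13]
[0.06, -0.07, -0.0]
[0.1, -0.14, -0.01]
[0.13, -0.22, -0.03]
[0.15, -0.31, -0.05]
[0.15, -0.39, -0.08]
[0.14, -0.47, -0.12]
[0.12, -0.54, -0.16]
[0.08, -0.61, -0.2]
[0.04, -0.67, -0.24]
[-0.02, -0.72, -0.29]
[-0.09, -0.76, -0.33]
[-0.16, -0.78, -0.37]
```

```bash
python3 -m creep '[[[0,0,0],[0.06,-0.07,0],-1],[[0,0,0],[0.1,-0.14,-0.01],-1],[[0,0,0],[0.13,-0.22,-0.03],-1],[[0,0,0],[0.15,-0.31,-0.05],-1],[[0,0,0],[0.15,-0.39,-0.08],-1],[[0,0,0],[0.14,-0.47,-0.12],-1],[[0,0,0],[0.12,-0.54,-0.16],-1],[[0,0,0],[0.08,-0.61,-0.2],-1],[[0,0,0],[0.04,-0.67,-0.24],-1],[[0,0,0],[-0.02,-0.72,-0.29],-1],[[0,0,0],[-0.09,-0.76,-0.33],-1],[[0,0,0],[-0.16,-0.78,-0.37],-1]]'
python3 arc.py 12 0.15 "[566.2-.28*120,-162.2-.24*120,156.2-.21*120]"
```

```text
clock: 8.78
tool_pos: [538.3, -186.8, 134.8]
ee_rot: [-0.093, 0.898, 0.353, 0.247]
wrist_force: [9.3, 3.6, 7.4]
width: 0.312
in wheel frame [-19.6 -56.5  16.9] r 59.8 ang 1.905 F wheel [11.8 -3.6  1.8] w 0.312 clk 8.775 j [ 0.95  0.39 -0.4   1.82 -0.48  0.88  0.06]
[-0.07, -0.01, -0.03]
[-0.14, -0.01, -0.06]
[-0.21, 0.0, -0.09]
[-0.28, 0.03, -0.11]
[-0.35, 0.06, -0.13]
[-0.42, 0.1, -0.14]
[-0.47, 0.15, -0.14]
[-0.53, 0.21, -0.14]
[-0.57, 0.27, -0.14]
[-0.6, 0.34, -0.12]
[-0.63, 0.41, -0.11]
[-0.64, 0.49, -0.09]
```

About 7 rad wound, so the wheel should be near 11.4. I'll go on slowly.

```bash
python3 -m creep '[[[0,0,0],[-0.07,-0.01,-0.03],-1],[[0,0,0],[-0.14,-0.01,-0.06],-1],[[0,0,0],[-0.21,0,-0.09],-1],[[0,0,0],[-0.28,0.03,-0.11],-1],[[0,0,0],[-0.35,0.06,-0.13],-1],[[0,0,0],[-0.35,0.06,-0.13],-1]]'
python3 arc.py 10 0.08 "[566.2-.63*120,-162.2-.18*120,156.2-.34*120]"
python3 - <<'E'
from station import camera
import cv2
c=camera("wrist");cv2.imwrite("pics/w2.png",cv2.resize(c["pixels"][:,:,::-1],(800,600)))
E
```

```text
clock: 9.52
tool_pos: [495.5, -183.5, 118.1]
ee_rot: [-0.091, 0.899, 0.352, 0.246]
wrist_force: [8.6, 0.0, 4.2]
width: 0.312
in wheel frame [-53.3 -25.1  17. ] r 58.9 ang 2.702 F wheel [ 7.6 -5.8  0.4] w 0.312 clk 9.525 j [ 1.01  0.35 -0.41  1.93 -0.52  0.84  0.15]
[-0.04, 0.02, -0.0]
[-0.07, 0.04, -0.01]
[-0.1, 0.07, -0.01]
[-0.13, 0.1, -0.01]
[-0.16, 0.13, -0.01]
[-0.19, 0.16, -0.01]
[-0.21, 0.19, -0.01]
[-0.23, 0.23, -0.0]
[-0.25, 0.27, 0.0]
[-0.26, 0.3, 0.01]
```

View pics/w2.png

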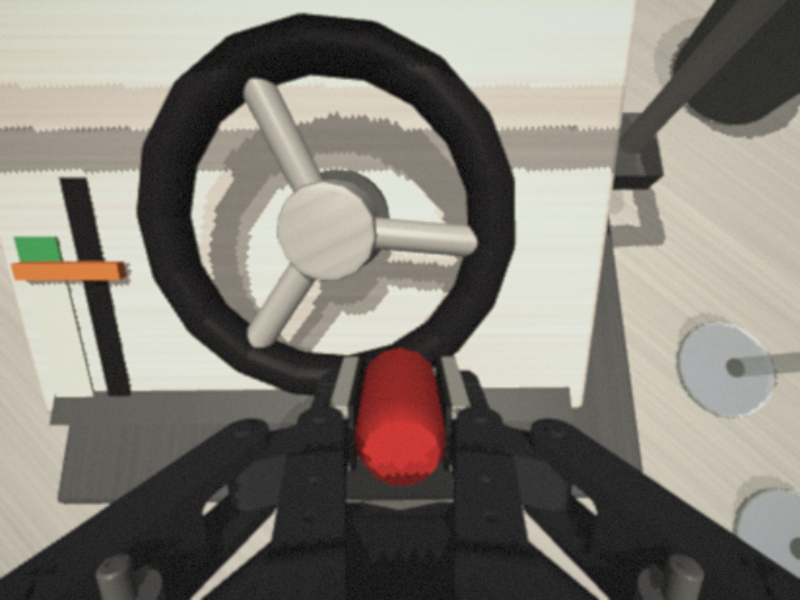

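The pointer (top edge at row 262) is just over the lower edge of the green, whose visible part is rows 237–262. I'll continue gently until it comes up firm.

```bash
python3 -m creep '[[[0,0,0],[-0.04,0.02,0],-1],[[0,0,0],[-0.07,0.04,-0.01],-1],[[0,0,0],[-0.1,0.07,-0.01],-1],[[0,0,0],[-0.1,0.07,-0.01],-1]]'
python3 arc.py 1 .08 |head -1
python3 -m creep '[[[0,0,0],[-0.03,0.03,0],-1],[[0,0,0],[-0.06,0.06,0],-1],[[0,0,0],[-0.06,0.06,0],-1]]'
python3 arc.py 1 .08 |head -1
```

```text
clock: 10.07
tool_pos: [483.6, -176.3, 115.9]
ee_rot: [-0.09, 0.899, 0.352, 0.245]
wrist_force: [12.3, -0.7, -3.5]
width: 0.312
in wheel frame [-57.8 -11.7  17.1] r 59.0 ang 2.941 F wheel [ 5.7 -8.9 -7.3] w 0.312 clk 10.075 j [ 1.02  0.33 -0.42  1.97 -0.53  0.83  0.16]
clock: 10.45
tool_pos: [475.9, -169.7, 115.3]
ee_rot: [-0.09, 0.899, 0.351, 0.245]
wrist_force: [12.4, -3.5, -5.2]
width: 0.314
in wheel frame [-59.1  -1.7  17.2] r 59.1 ang 3.113 F wheel [  3.2 -11.   -7.9] w 0.314 clk 10.45 j [ 1.03  0.31 -0.42  1.99 -0.54  0.82  0.17]
```

```bash
python3 -m creep '[[[0,0,0],[-0.03,0.04,0],-1],[[0,0,0],[-0.05,0.07,0],-1],[[0,0,0],[-0.05,0.07,0],-1]]'
python3 arc.py 1 .08 |head -1
python3 -m creep '[[[0,0,0],[-0.02,0.035,0.01],-1],[[0,0,0],[-0.03,0.07,0.015],-1],[[0,0,0],[-0.03,0.07,0.015],-1]]'
python3 arc.py 1 .08 |head -1
python3 - <<'E'
from station import camera
import cv2
c=camera("wrist");cv2.imwrite("pics/w3.png",cv2.resize(c["pixels"][:,:,::-1],(800,600)))
E
```

```text
clock: 10.82
tool_pos: [472.6, -166.2, 115.5]
ee_rot: [-0.084, 0.9, 0.349, 0.246]
wrist_force: [22.4, -6.9, -15.4]
width: 0.315
in wheel frame [-59.1   3.2  17.3] r 59.2 ang -3.088 F wheel [  2.5 -20.3 -19.2] w 0.315 clk 10.825 j [ 1.03  0.29 -0.43  2.01 -0.55  0.81  0.18]
clock: 11.2
tool_pos: [472.3, -165.9, 115.8]
ee_rot: [-0.076, 0.902, 0.346, 0.247]
wrist_force: [41.5, -17.5, -40.8]
width: 0.312
in wheel frame [-58.9   3.5  17.7] r 59.0 ang -3.082 F wheel [ -4.2 -40.9 -44.7] w 0.312 clk 11.2 j [ 1.03  0.28 -0.43  2.03 -0.56  0.79  0.18]
```

View pics/w3.png

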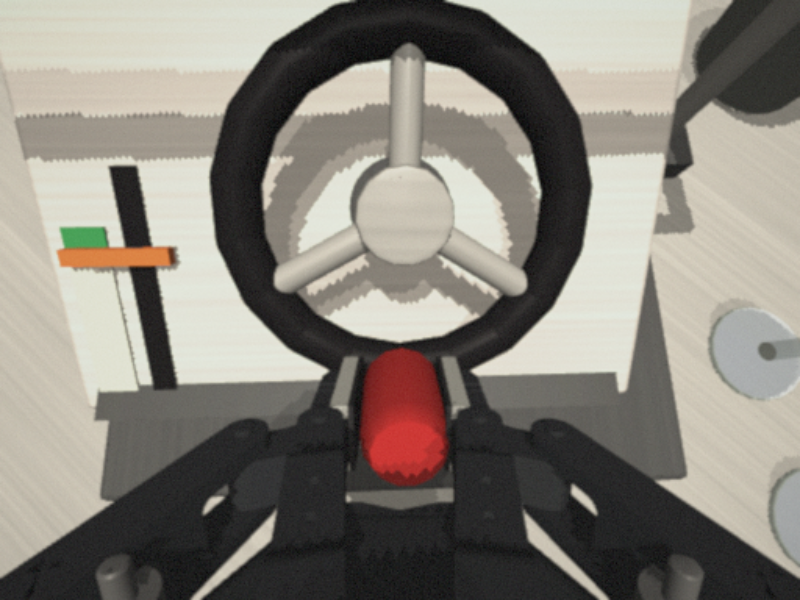

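The wheel is firm on its stop: the handle no longer moves and the force jumped from 11 N to about 40 N. The pointer covers the lower part of the green. I'll ease off, open the jaws and withdraw along the axle.

```bash
python3 -m creep '[[[0,0,0],[0.02,-0.04,0],-1],[[0,0,0],[0.05,-0.09,-0.01],-1],[[0,0,0],[0.05,-0.09,-0.01],-1],[[0,0,0],[0.05,-0.09,-0.01],-1]]'
python3 arc.py 1 .08 |head -1
python3 -m creep '[[[0,0,0],[0,0,0],1],[[0,0,0],[0,0,0],1],[[0,0,0],[0,0,0],1],[[0,0,0],[0,0,0],1],[[0,0,0],[0,0,0],1]]'
python3 arc.py 1 .08 |head -1
```

```text
clock: 11.75
tool_pos: [472.7, -166.2, 115.4]
ee_rot: [-0.088, 0.9, 0.35, 0.245]
wrist_force: [15.7, -4.8, -9.5]
width: 0.312
in wheel frame [-59.1   3.1  17.2] r 59.2 ang -3.09 F wheel [  2.5 -14.1 -12.4] w 0.312 clk 11.75 j [ 1.03  0.3  -0.43  2.01 -0.55  0.81  0.17]
clock: 12.38
tool_pos: [467.4, -161.4, 114.3]
ee_rot: [-0.094, 0.899, 0.352, 0.241]
wrist_force: [-0.1, 0.2, -0.2]
width: 0.999
in wheel frame [-60.2  10.2  16.6] r 61.1 ang -2.974 F wheel [ 0.   0.2 -0.2] w 0.999 clk 12.375 j [ 1.03  0.3  -0.43  2.01 -0.55  0.82  0.17]
```

```bash
python3 -m creep '[[[0,0,0],[-0.09,-0.08,0.21],1],[[0,0,0],[-0.18,-0.17,0.43],1],[[0,0,0],[-0.28,-0.25,0.65],1],[[0,0,0],[-0.37,-0.34,0.87],1],[[0,0,0],[-0.37,-0.34,0.87],1],[[0,0,0],[-0.37,-0.34,0.87],1]]'
python3 - <<'E'
from station import camera,readout
import cv2,numpy as np
s=readout.sense();print(s["wrist_force"].round(1),s["qd"].round(3))
c=camera("wrist");a=c["pixels"][:,:,::-1];t=camera("top")["pixels"][:,:,::-1]
cv2.imwrite("pics/end.png",np.hstack([cv2.resize(a,(400,300)),cv2.resize(t,(400,300))]))
cv2.imwrite("pics/end.png",np.vstack([np.hstack([cv2.resize(a,(400,300)),cv2.resize(t,(400,300))]),cv2.resize(a[150:300,0:200],(800,300))[:, :]]))
E
```

```text
clock: 13.12
tool_pos: [422.9, -201.4, 217.9]
ee_rot: [-0.094, 0.899, 0.352, 0.241]
wrist_force: [-0.2, -0.0, -0.8]
width: 0.998
[-0.2 -0.  -0.8] [-0.008  0.012 -0.007  0.014 -0.001  0.002  0.001]
```

View pics/end.png

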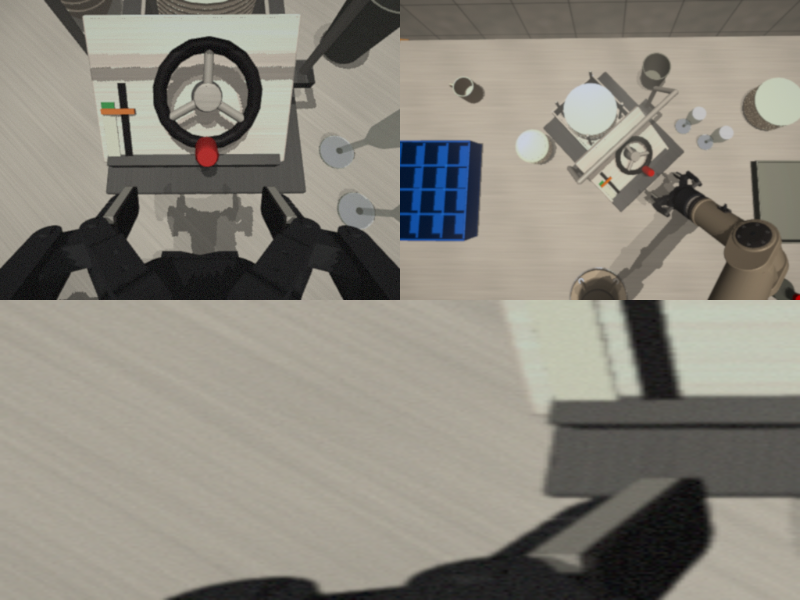

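The handle stays at the bottom of its circle, where it hit the stop, and the pointer at (118,112) is over the lower green. The feet of the glasses, at (683,126) and (704,142), and the bowls, at (533,147), are where they began. The gripper is clear.

```bash
python3 -c "
from station import finish_job;finish_job()"
```

```text
the job is handed in; nothing more can be done
```

I wound the tension wheel clockwise to its hard stop, let go of the handle and backed the gripper off along the axle. The job was handed in at about 13 s of the 59 s allowed.

- **Winding:** the wheel turned about 8.2 rad from its start. At the end the handle stopped moving and the force rose from about 11 N to about 60 N in total, against the 120 N wrist limit.
- **After release:** the wheel stayed at the stop angle. The orange pointer is over the lower part of the green. I judged this by eye from a small picture, and the enlarged crop of the gauge missed it. The handle's position and the jump in force at the stop agree with it.
- **Glasses and bowls:** in the last top view both glasses are upright, and they and the bowls are at the same pixels as at the start. I read this by eye and did not measure it.
- **Robot clear:** the wrist force is about 0 N and the jaws are fully open, well off the handle.
- **Disagreements:** my first fits of the gauge gave starting wheel angles between about 2.8 and 4.8 rad. Reaching the stop after about 8.2 rad puts it near 4.4. During the winding the force along the axle reached about 20 N in places. I did not find the cause.

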